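# Lock the centrifuge lid and start the run

### The job

The lid of the small bench centrifuge is shut but not locked. With a fingertip, push the black lock lever on its front deck from behind, past its first catch and fully home against its end stop, then press the round start button right down for a moment and let go, so that the lever stays locked and the button is up again. Only push, grip nothing, do not press the button before the lid is fully locked, and leave the bottles, the vial and the other things round the machine where they stand.

Things in the scene. Friction and masses are not known exactly. Their poses are not given: they have to be found in the camera images.
- centrifuge: white bench centrifuge, 190 (x) x 270 (y) x 118 mm high, fixed; origin at the centre of its underside, +x from its front to its rear, +y to the left seen from the front, turned up to 0.25 rad from the world axes. The front 65 mm (x -95 to -30 mm) is a flat deck, 60 mm above the bench, with the lever and button; behind it a housing 100 mm high with the shut round grey lid (top 118 mm).
- lock_lever (a joint): travel of the lock lever in m along the centrifuge's +y (leftward seen from the front): 0 open (start), 0.030 first catch, 0.060 end stop, locked. Springs pull it into these places: about 6 N push it over each hump; past 0.015 or 0.045 it snaps forward by itself, released before that it falls back. Black ticks beside the slot mark the places: one, two, three strokes.
- lever_push (a point): centre of the lever's pushing face, the side of its handle towards the centrifuge's -y; moves with the lever. The handle is an upright black block 26 (x) x 14 (y) mm, 4 to 38 mm above the deck; this point is 21 mm above the deck, at x -60, y -37 + travel, z 81 mm in the centrifuge's frame. With the lever open, about 50 mm lie free between this face and the start button.
- lever_far (a point): centre of the opposite face of the lever's handle, towards the centrifuge's +y, 14 mm from lever_push; moves with the lever. Fingers that grip the handle press on the half of it on this side (7 mm thick); a push from behind does not touch it.
- start_button (a joint): depth of the start button's cap in m: 0 up, 0.006 fully down (5 N, spring return)
- start_button_top (a point): centre of the top of the start button, a round grey cap 28 mm across in a low black housing on the deck at x = -60 mm, y = -105 mm in the centrifuge's frame, at the right end of the deck seen from the front; it is pressed straight down by 6 mm.
- vial: small amber vial with white cap, 23 x 32 mm, standing loose on the left end of the deck, about 108 mm along +y from the centrifuge's middle; origin at the centre of its underside. Leave it.
- dropper_5: white dropper bottle, 30 x 100 mm, loose on the bench just left of the centrifuge, near its front; origin at the centre of its underside. Leave it.
- stain_bottle_0: square clear stain bottle with white cap, 42 x 42 x 104 mm, loose on the bench left of the centrifuge; origin at the centre of its underside. Leave it.
- oil_bottle: brown oil bottle with black cap, 31 x 76 mm, loose on the bench just right of the centrifuge, near its front; origin at the centre of its underside. Leave it.
- cover_glass_box: blue carton of cover glasses, 46 x 50 x 58 mm, loose on the bench right of the centrifuge; origin at the centre of its underside. Leave it.

How it is judged:
On the way, in this order (a step that is already met when the one before it is completed fails the run):
1. the lever is past its first catch and home at its end stop (value of joint lock_lever above 0.0565 m), for 0.2 s.
2. then the start button is pressed right down (value of joint lock_lever above 0.0565 m and value of joint start_button above 0.0045 m), for 0.1 s.
At the end, for the whole second after the job is handed in: the lever stands within 3.5 mm of its end stop (0.060 m), the start button is up again (less than 1.5 mm down), and every loose thing is within 20 mm of where it stood (value of joint lock_lever above 0.0565 m and value of joint start_button below 0.0015 m and distance of each of dropper_5, stain_bottle_0, oil_bottle, cover_glass_box, vial from where it was at the start of the episode below 0.02 m); the robot touches nothing.
It fails at once if the start button is pressed (4 mm) before the lever is home (value of joint start_button above 0.004 m and value of joint lock_lever below 0.0555 m).
It fails at once if the lever's handle is gripped: fingers press on its far half (contact force between the fingers and lock_lever_c1 above 3 N).
It fails at once if a loose thing is lifted, carried, knocked over or shifted by more than 20 mm (distance of any of dropper_5, stain_bottle_0, oil_bottle, cover_glass_box, vial from where it was at the start of the episode above 0.02 m or angle between any of dropper_5, stain_bottle_0, oil_bottle, cover_glass_box, vial's own z axis and vertical above 0.5 rad).
It also fails if it takes over 32 s, if anything falls off the work surface, if the arm or the gripper's body presses on something with over 40 N, if the wrist force passes 120 N, or if a joint passes its speed limit or range.

### The arm

A 6-joint arm with a two-finger parallel gripper is mounted at the origin on a cart in front of the work surface, level with it; the furniture and walls round the work are solid. World frame = base frame: x ahead of the robot, y to its left, z up, the work surface at z = 0. Lengths are in m, angles in rad, forces in N, time in s.
With the tool pointing down it reaches from about 0.35 to 0.775 m from the base axis. Payload 7.3 kg.
Tool frame: the origin (TCP) lies at the very end of the fingers, on their centre line; the grasp point (between the pads) lies robot.pinch_z behind it (robot.pinch_z is the distance from the TCP to the grasp point, in m); y points along the fingers, z is the direction in which the jaws open and shut, and the axes are right-handed (so a half turn about y gives the same grasp; the last joint's range is limited). The gripper opens to 92 mm and grips with 3 to 60 N. Pads are 19 mm wide; open, the fingers measure 130 mm over their backs; the gripper's body (75 mm by 190 mm) begins 47 mm behind the grasp point.
Start: joints at [-1.398, 0.342, 1.524, -0, 1.275, -0.146], TCP at [0.165, -0.499, 0.194] pointing down, gripper open.
Joint ranges: [-2.53, 2.53], [-0.77, 2.02], [0.04, 2.7], [-1, 4.14], [0.28, 2.66], [-3.11, 3.11]. Speed limits (rad/s): [2.57, 2.57, 3.14, 3.14, 3.14, 3.14].

### API

Orientations are given as [roll, pitch, yaw] about the fixed x, y, z axes, in that order (R = Rz(yaw) Ry(pitch) Rx(roll)).
In Python, from cell import status, viewer, robot gives the robot as it stands. The module is installed in compiled form; this text tells all that it offers.
- The arm moves only by the shell command python3 -m pendant 'ROWS' [FORCE]. ROWS is JSON, a list that holds one entry, the list of rows, each a list of 7 numbers: the shift along the tool's x, y, z in cm, then the turn, a rotation vector about the tool's x, y, z in rad, then the finger opening in cm, from 0 to 9.18. A call has 1 to 20 rows; each row is the pose to reach, as a shift and turn from the pose commanded when the call began, along the tool's axes at that moment; what a row does not reach only later rows make up. A row lasts 1/10 s, in which the tool goes at most 50 mm and 8.59 degrees, less where a joint would pass 70% of its speed; a pose out of reach is approached as far as the arm can. A call with a gripper value outside its range is refused whole. The fingers move at their own pace and stop on an object; FORCE is the grip in N (left out, the last holds). Time passes only in rows, so rows that repeat a pose let the fingers close. It gives the time, the measured TCP pose, the force and the opening at its end, in the units of the state.
- status.observe(): the state, without advancing time (a new reading comes with each control period).
- viewer.read_camera(name): name is "scene" or "top" or "wrist"; returns a dict with "image" (384x512x3 uint8, red, green, blue), "range_z" (384x512 float32, m along the optical axis (not along the pixel's ray), 0 where there is no reading), "fx", "fy", "cx", "cy" (pixels), "camera_from_world" (4x4, takes a point from world to camera coordinates). Camera axes: x right, y up, looking along -z (the intrinsics and any distortion apply to the point x, -y, -z); pixel columns grow to the right and rows downward; lengths in m; the calibration is good to about 2 mm. The wrist camera is an equidistant fisheye: a pixel r from the principal point sees the ray r / f radians off the axis. A picture is of the moment at which its call begins.
- robot.hand_in(): hands the job in, once; it reports no verdict.
The state is a dict: "time": time; "qpos": joint angles; "qvel": joint speeds; "joint_efforts": joint torques, N m; "tool_pos": TCP position; "tool_rot": TCP orientation; "contact_force": force on the tool from outside, world axes, zero at the start; "torque": the same for the moment, N m; "opening": finger opening in m.
Only numpy, scipy, OpenCV 4.12 (cv2) and the standard library are available. Lean on these libraries where they do the work, as an engineer would, in place of code of your own. Each camera call takes 0.05 s, during which the arm holds its last target. There are 200 camera calls.

## Working session

There is one attempt and no reset: what is moved stays moved. The work goes in short steps, Python scripts to look and compute and a shell command to move; the robot and the scene stay as the last step left them, time stands still between calls to the robot, and variables do not carry over. Pictures are saved under pics/ and viewed, about 8 in all and at most 12, crops included, and the job is handed in when it is done.

```bash
mkdir -p pics; cat > h.py <<'E'
import numpy as np,cv2
from cell import status,viewer,robot
def cam(n,f=None):
    d=viewer.read_camera(n)
    if f: cv2.imwrite(f,d['image'][:,:,::-1])
    return d
def cloud(d):
    z=d['range_z'];v,u=np.mgrid[:z.shape[0],:z.shape[1]]
    P=np.stack([(u-d['cx'])/d['fx']*z,-(v-d['cy'])/d['fy']*z,-z,np.ones_like(z)],-1)
    W=P@np.linalg.inv(d['camera_from_world']).T
    return W[...,:3]
E
python3 - <<'E'
from h import *
s=status.observe();print({k:np.round(v,3) for k,v in s.items()}, robot.pinch_z)
for n in('top','scene'):
    d=cam(n,f'pics/{n}0.png'); np.savez(f'{n}0.npz',**d)
E
```

```text
{'time': np.float64(0.0), 'qpos': array([-1.398,  0.343,  1.525, -0.   ,  1.275, -0.146]), 'qvel': array([ 0.   , -0.001,  0.   , -0.001,  0.001,  0.001]), 'joint_efforts': array([ -0.   , -43.124, -24.422,   0.072,   0.056,  -0.   ]), 'tool_pos': array([ 0.164, -0.498,  0.193]), 'tool_rot': array([-1.572,  0.   , -2.823]), 'contact_force': array([0.023, 0.358, 1.028]), 'torque': array([-0.034, -0.064, -0.006]), 'opening': np.float64(0.092)} 0.0188
```

View pics/top0.png

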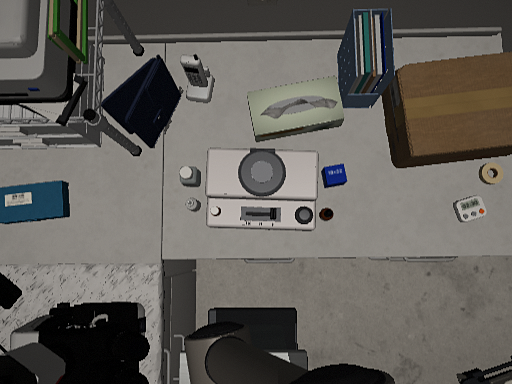

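View pics/scene0.png

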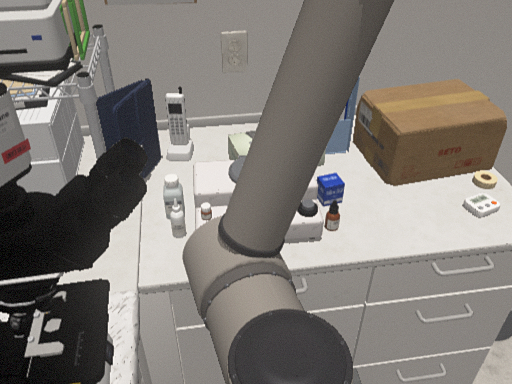

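The top view shows the centrifuge at columns 206–317 and rows 148–230. The lever is near (265,213), the button at (304,214), the oil bottle at (326,214) and the vial at (215,211). Next I fit the pose from depth.

```bash
python3 - <<'E'
from h import *
d=dict(np.load('top0.npz'));W=cloud(d)
for (u,v) in [(215,240),(240,200),(230,220),(304,214),(272,213),(326,214),(215,211),(330,180)]: print(u,v,W[v,u].round(4))
R=np.zeros(W.shape[:2],bool);R[140:236,200:323]=1
m=R&(W[...,2]>.05)&(W[...,2]<.125)
n,l,st,_=cv2.connectedComponentsWithStats(m.astype(np.uint8));k=1+st[1:,4].argmax()
for lo,hi in((.05,.125),(.052,.068),(.092,.108)):
    P=W[(l==k)&(W[...,2]>lo)&(W[...,2]<hi)]
    r=cv2.minAreaRect((P[:,:2]*1000).astype(np.float32));print(lo,len(P),r,np.median(P[:,2]))
im=cv2.resize(d['image'][140:240,195:345,::-1],None,fx=5,fy=5,interpolation=cv2.INTER_CUBIC);cv2.imwrite('pics/crop.png',im)
# lever points
for lo,hi in((.085,.11),(.068,.085)):
    q=np.argwhere(R&(W[...,2]>lo)&(W[...,2]<hi)&(np.arange(384)[:,None]>203));print(lo,[(tuple(a[::-1]),W[tuple(a)].round(3).tolist()) for a in q][::max(1,len(q)//25)])
E
```

```text
215 240 [0.4269 0.0674 0.0028]
240 200 [ 0.523  -0.0006  0.0592]
230 220 [0.4736 0.024  0.0617]
304 214 [ 0.4845 -0.1556  0.0817]
272 213 [ 0.4864 -0.0786  0.0985]
326 214 [ 0.4852 -0.2103  0.0665]
215 211 [0.493  0.0571 0.0956]
330 180 [ 0.5697 -0.2235  0.0607]
0.05 8759 ((549.3547973632812, -53.205047607421875), (270.2848815917969, 190.27444458007812), 87.41533660888672) 0.09899884148084803
0.052 2741 ((490.1806945800781, -50.83306884765625), (269.317626953125, 71.97037506103516), 87.6163330078125) 0.06045021933193251
0.092 3788 ((561.105712890625, -53.431488037109375), (268.7323913574219, 166.399658203125), 87.67212677001953) 0.10005563175087018
0.085 [((np.int64(213), np.int64(206)), [0.506, 0.063, 0.09]), ((np.int64(212), np.int64(207)), [0.503, 0.065, 0.089]), ((np.int64(217), np.int64(207)), [0.503, 0.053, 0.093]), ((np.int64(211), np.int64(208)), [0.501, 0.067, 0.091]), ((np.int64(216), np.int64(208)), [0.5, 0.055, 0.093]), ((np.int64(272), np.int64(208)), [0.498, -0.079, 0.099]), ((np.int64(212), np.int64(209)), [0.498, 0.065, 0.092]), ((np.int64(217), np.int64(209)), [0.498
[... 1966 characters left out ...]
68]), ((np.int64(300), np.int64(215)), [0.482, -0.146, 0.082]), ((np.int64(311), np.int64(215)), [0.483, -0.173, 0.071]), ((np.int64(303), np.int64(216)), [0.48, -0.153, 0.082]), ((np.int64(296), np.int64(217)), [0.478, -0.137, 0.073]), ((np.int64(308), np.int64(217)), [0.477, -0.165, 0.082]), ((np.int64(300), np.int64(218)), [0.475, -0.146, 0.082]), ((np.int64(310), np.int64(218)), [0.475, -0.171, 0.073]), ((np.int64(304), np.int64(219)), [0.473, -0.155, 0.081]), ((np.int64(299), np.int64(220)), [0.471, -0.144, 0.073]), ((np.int64(309), np.int64(220)), [0.471, -0.168, 0.072]), ((np.int64(306), np.int64(221)), [0.468, -0.161, 0.071]), ((np.int64(305), np.int64(222)), [0.466, -0.158, 0.076])]
```

View pics/crop.png

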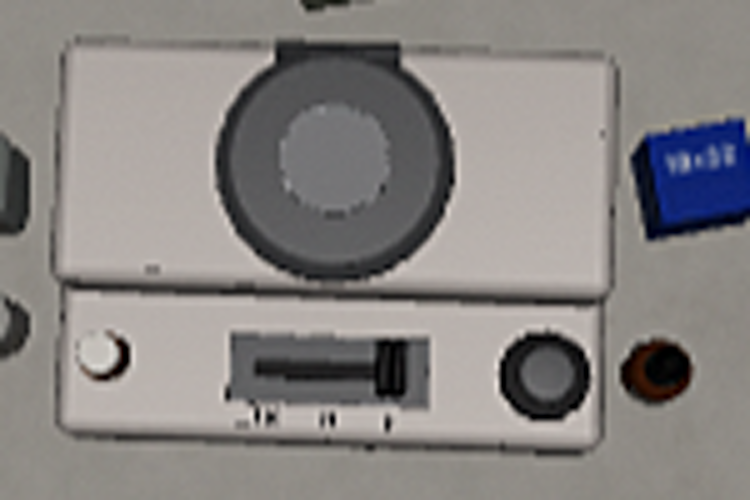

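The fit gives centre (0.549, -0.053) and yaw about -0.044. The predicted button (0.485, -0.1555) and lever face (0.488, -0.0875) match the depth readings. I move above a point behind the lever with the fingers shut and the jaws along the machine's x axis.

```bash
python3 -m pendant '[[[-10.7,0,-6.7,0,-0.3,0,0],[-21.4,0,-13.5,0,-0.6,0,0],[-32.1,0,-20.2,0,-0.9,0,0],[-42.9,0,-26.9,0,-1.208,0,0],[-42.9,0,-26.9,0,-1.208,0,0],[-42.9,0,-26.9,0,-1.208,0,0],[-42.9,0,-26.9,0,-1.208,0,0],[-42.9,0,-26.9,0,-1.208,0,0],[-42.9,0,-26.9,0,-1.208,0,0],[-42.9,0,-26.9,0,-1.208,0,0],[-42.9,0,-26.9,0,-1.208,0,0],[-42.9,0,-26.9,0,-1.208,0,0],[-42.9,0,-26.9,0,-1.208,0,0],[-42.9,0,-26.9,0,-1.208,0,0],[-42.9,0,-26.9,0,-1.208,0,0],[-42.9,0,-26.9,0,-1.208,0,0]]]'
python3 - <<'E'
from h import *
s=status.observe();print({k:np.round(v,3) for k,v in s.items()})
cam('wrist','pics/w1.png')
E
```

```text
time: 1.7
tool_pos: [0.4872, -0.1096, 0.194]
tool_rot: [-1.571, -0.0, -1.617]
contact_force: [-0.2, -0.2, -0.8]
opening: 0.0007
{'time': np.float64(1.7), 'qpos': array([-0.375,  0.295,  1.592, -0.   ,  1.254, -0.329]), 'qvel': array([ 0.006,  0.001, -0.004,  0.   ,  0.002,  0.002]), 'joint_efforts': array([ 2.0000e-03, -4.0353e+01, -2.4167e+01,  6.0000e-02,  6.2000e-02,
       -4.0000e-03]), 'tool_pos': array([ 0.487, -0.11 ,  0.194]), 'tool_rot': array([-1.571, -0.   , -1.617]), 'contact_force': array([-0.179, -0.153, -0.758]), 'torque': array([-0.031, -0.108,  0.009]), 'opening': np.float64(0.001)}
```

View pics/w1.png

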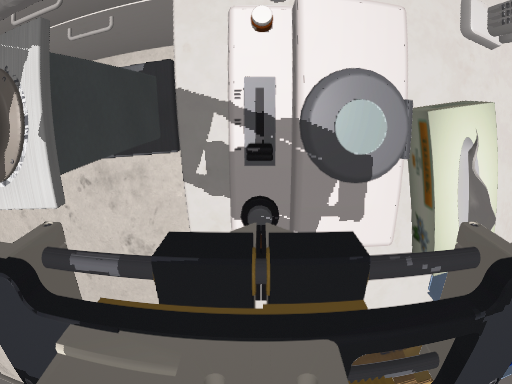

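The wrist view shows the lever at about (260,152), the button at (260,212) and the vial at (261,18), with the closed fingers at the bottom centre. I want the real fingertip extent before descending, so I measure it from wrist depth.

```bash
python3 - <<'E'
from h import *
from scipy.spatial.transform import Rotation as Ro
d=cam('wrist');s=status.observe()
z=d['range_z'];v,u=np.mgrid[:384,:512]
a=(u-d['cx'])/d['fx'];b=(v-d['cy'])/d['fy'];r=np.hypot(a,b)+1e-9
k=np.tan(r)/r
P=np.stack([a*k*z,-b*k*z,-z,np.ones_like(z)],-1)
W=(P@np.linalg.inv(d['camera_from_world']).T)[...,:3]
print(W[152,260],W[212,260],W[18,261])
T=(W-s['tool_pos'])@Ro.from_euler('xyz',s['tool_rot']).as_matrix()*1000
m=(z>0)&(r<1.4)&(abs(T[...,0])<60)&(abs(T[...,2])<120)
for lo in range(-120,12,6):
    q=T[m&(T[...,1]>lo)&(T[...,1]<=lo+6)]
    if len(q):print(lo,len(q),'x',q[:,0].min().round(),q[:,0].max().round(),'z',q[:,2].min().round(),q[:,2].max().round())
E
```

```text
[ 0.48816416 -0.07624398  0.09912419] [ 0.48508828 -0.1436137   0.08425555] [0.4951497  0.05793565 0.09322163]
-120 9582 x -39.0 35.0 z -87.0 87.0
-114 3343 x -38.0 35.0 z -86.0 86.0
-108 1793 x -38.0 32.0 z -87.0 86.0
-102 238 x -38.0 34.0 z -81.0 87.0
-96 23 x -5.0 2.0 z -3.0 2.0
-84 184 x -1.0 9.0 z -3.0 2.0
-78 27 x -11.0 -10.0 z -2.0 2.0
-72 60 x -13.0 -10.0 z -3.0 2.0
-66 87 x -13.0 -10.0 z -4.0 3.0
-60 75 x -12.0 -10.0 z -4.0 4.0
-54 108 x -13.0 -10.0 z -16.0 17.0
-48 237 x -13.0 -10.0 z -17.0 16.0
-42 131 x -13.0 -10.0 z -11.0 10.0
-36 17 x -12.0 -10.0 z -5.0 5.0
```

Closed fingers are about ±11 mm thick in the push direction, which leaves about 11 mm to the lever and 13 mm to the button housing. I descend, then check.

```bash
python3 -m pendant '[[[0,4,0,0,0,0,0],[0,8,0,0,0,0,0],[0,10.5,0,0,0,0,0],[0,12.2,0,0,0,0,0],[0,12.2,0,0,0,0,0],[0,12.2,0,0,0,0,0]]]'
python3 - <<'E'
from h import *
cam('wrist','pics/w2.png')
E
```

```text
time: 2.4
tool_pos: [0.4879, -0.1089, 0.0723]
tool_rot: [-1.571, -0.0, -1.615]
contact_force: [-0.0, 0.2, -0.2]
opening: 0.0005
```

View pics/w2.png

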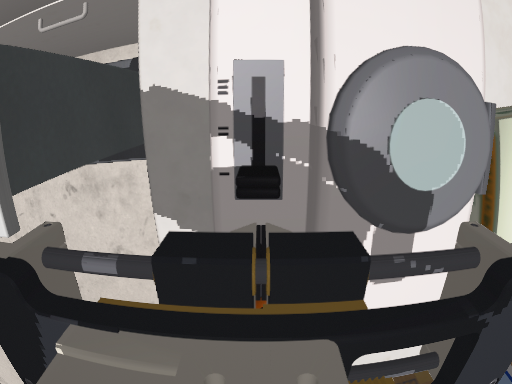

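The fingers are down behind the lever, which sits at (259,182) by the one-stroke tick. The tips are near (261,228), in line with it and touching nothing. I push gently to just short of the end.

```bash
python3 -m pendant '[[[-0.8,0,0,0,0,0,0],[-1.6,0,0,0,0,0,0],[-2.4,0,0,0,0,0,0],[-3.2,0,0,0,0,0,0],[-4,0,0,0,0,0,0],[-4.8,0,0,0,0,0,0],[-5.4,0,0,0,0,0,0],[-6,0,0,0,0,0,0],[-6.5,0,0,0,0,0,0],[-6.5,0,0,0,0,0,0],[-6.5,0,0,0,0,0,0],[-6.5,0,0,0,0,0,0]]]'
python3 - <<'E'
from h import *
cam('wrist','pics/w3.png')
E
```

```text
time: 3.65
tool_pos: [0.4906, -0.044, 0.0719]
tool_rot: [-1.571, -0.0, -1.615]
contact_force: [-0.8, -0.1, -0.4]
opening: 0.0005
```

View pics/w3.png

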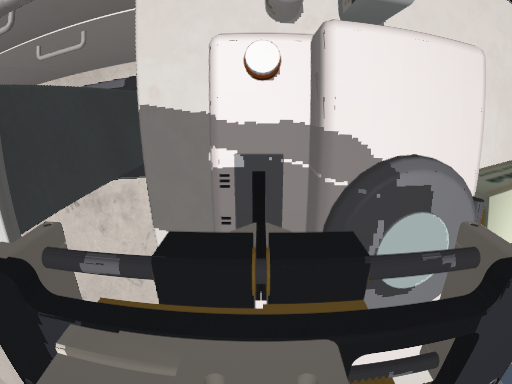

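The slot is empty at the three-stroke tick (225,181) and no lever is visible, so it is either hidden behind the fingers or was not moved. I check from the other cameras.

```bash
python3 - <<'E'
from h import *
a=cam('top')['image'][140:240,195:345,::-1];b=cam('scene')['image'][150:250,150:370,::-1]
c=np.vstack([cv2.resize(a,(450,300),interpolation=2),]);e=cv2.resize(b,(660,300),interpolation=2)
c=np.hstack([c,np.zeros((300,210,3),np.uint8)]);cv2.imwrite('pics/c4.png',np.vstack([c,e]))
E
```

```text
(no output)
```

View pics/c4.png

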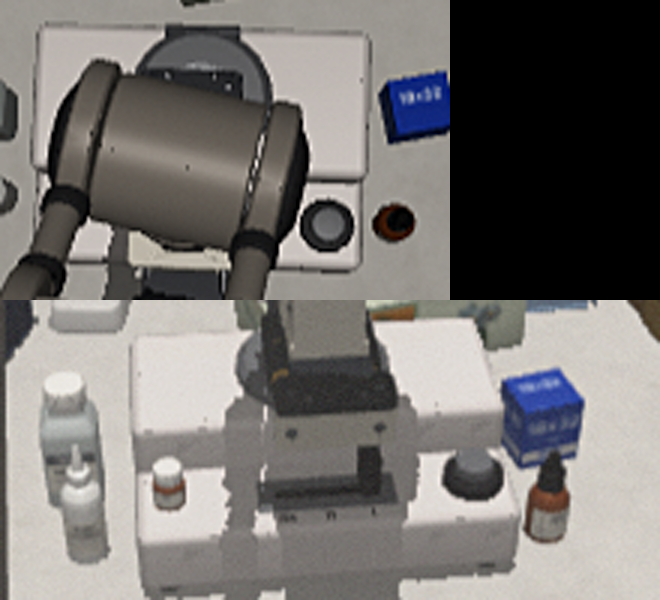

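The scene view shows the lever still at the one-stroke tick and no finger in front of it. The fingers seem to have passed over it. I measure the fingers' real lower end with scene depth.

```bash
python3 - <<'E'
from h import *
d=cam('scene');W=cloud(d);z=d['range_z']
print(status.observe()['tool_pos'],status.observe()['opening'])
m=(z>0)&(W[...,0]>.40)&(W[...,0]<.515)&(W[...,1]>-.19)&(W[...,1]<.03)&(W[...,2]>.068)
for lo in np.arange(.066,.2,.006):
    q=W[m&(W[...,2]>lo)&(W[...,2]<=lo+.006)]
    if len(q):
        h,e=np.histogram(q[:,1],np.arange(-.19,.031,.01)); print(round(lo,3),len(q),'x',q[:,0].min().round(3),np.median(q[:,0]).round(3),h)
v,u=np.mgrid[:384,:512]
for (uu,vv) in [(247,291-0)]: pass
for cx,cy in [(330,425),(330,460),(372,465),(330,480),(290,435),(380,435),(330,400)]:
    p=(150+(cy-300)//3,150+cx//3);print(cx,cy,p,W[p].round(3))
E
```

```text
[ 0.49049624 -0.0439467   0.07190232] 1.7996794686550392e-05
0.066 50 x 0.46 0.471 [0 5 8 9 7 8 0 0 0 0 7 6 0 0 0 0 0 0 0 0 0 0]
0.072 122 x 0.461 0.475 [ 0 16 19 20 37 15  0  0  0  0  5 10  0  0  0  0  0  0  0  0  0  0]
0.078 103 x 0.469 0.478 [ 0  0 24 33 24  0  0  0  0  0  7 15  0  0  0  0  0  0  0  0  0  0]
0.084 40 x 0.47 0.478 [ 0  0  6 10  8  0  0  0  0  0  5 11  0  0  0  0  0  0  0  0  0  0]
0.09 19 x 0.473 0.475 [ 0  0  0  0  0  0  0  0  0  0  8 11  0  0  0  0  0  0  0  0  0  0]
0.096 41 x 0.472 0.482 [ 0  0  0  0  0  0  0  0  0  0 21 20  0  0  0  0  0  0  0  0  0  0]
0.168 32 x 0.402 0.405 [0 0 0 0 0 0 0 0 0 0 0 3 3 5 4 4 6 6 1 0 0 0]
0.174 105 x 0.401 0.404 [ 0  0  0  0  0  0  0  0  0  0  0 15 13 15 14 13 13 12 10  0  0  0]
0.18 115 x 0.401 0.404 [ 0  0  0  0  0  0  0  0  0  0  0 12 14 16 14 12 15 17 15  0  0  0]
0.186 101 x 0.401 0.405 [ 0  0  0  0  0  0  0  0  0  0  1 13 10  9 10 11 12 24 11  0  0  0]
0.192 169 x 0.4 0.48 [ 0  0  0  0  0  0  0  0  0  0 11 36  0  0  0  2 13 94 13  0  0  0]
0.198 12 x 0.4 0.401 [0 0 0 0 0 0 0 0 0 0 0 0 0 1 0 1 2 2 6 0 0 0]
330 425 (191, 260) [ 0.401 -0.038  0.192]
330 460 (203, 260) [ 0.521 -0.06   0.063]
372 465 (205, 274) [ 0.477 -0.082  0.091]
330 480 (210, 260) [ 0.498 -0.056  0.062]
290 435 (195, 246) [ 0.407 -0.014  0.182]
380 435 (195, 276) [ 0.406 -0.069  0.175]
330 400 (183, 260) [ 0.397 -0.038  0.214]
```

Scene depth and wrist depth agree. The closed fingers end about 33 mm short of the reported TCP, and the body is about 32 mm higher than stated. The real tip was at z≈0.105, so it passed over the lever, whose top is at 0.098. I go back, lower by a further ~27 mm and remeasure before pushing.

```bash
python3 -m pendant '[[[0,-2,0,0,0,0,0],[3,-2,0,0,0,0,0],[6.5,-2,0,0,0,0,0],[6.5,-2,0,0,0,0,0],[6.5,0,0,0,0,0,0],[6.5,1.5,0,0,0,0,0],[6.5,2.7,0,0,0,0,0],[6.5,2.7,0,0,0,0,0],[6.5,2.7,0,0,0,0,0]]]'
cat > m.py <<'E'
from h import *
from scipy.spatial.transform import Rotation as Ro
def wr(f=None):
    d=cam('wrist',f);s=status.observe()
    z=d['range_z'];v,u=np.mgrid[:384,:512]
    a=(u-d['cx'])/d['fx'];b=(v-d['cy'])/d['fy'];r=np.hypot(a,b)+1e-9;k=np.tan(r)/r
    P=np.stack([a*k*z,-b*k*z,-z,np.ones_like(z)],-1)
    return (P@np.linalg.inv(d['camera_from_world']).T)[...,:3],s,d
E
python3 - <<'E'
from m import *
s=status.observe()
W,s,d=wr()
for v in range(190,240,4): print(v,W[v,256].round(3),W[v,261].round(3),W[v,266].round(3))
d=cam('scene');C=cloud(d)
im=cv2.resize(d['image'][180:240,210:330,::-1],None,fx=6,fy=6,interpolation=2);cv2.imwrite('pics/c5.png',im)
q=C[180:240,210:330].reshape(-1,3);q=q[(q[:,2]>.066)&(q[:,0]>.46)&(q[:,0]<.51)&(q[:,1]>-.135)&(q[:,1]<-.09)]
print(len(q),q.min(0) if len(q) else '',q.max(0) if len(q) else '')
E
```

```text
time: 4.75
tool_pos: [0.4878, -0.1085, 0.045]
tool_rot: [-1.571, 0.0, -1.615]
contact_force: [0.1, -0.2, 0.1]
opening: 0.0001
190 [ 0.487 -0.071  0.099] [ 0.489 -0.072  0.098] [ 0.492 -0.072  0.099]
194 [ 0.487 -0.073  0.099] [ 0.489 -0.073  0.1  ] [ 0.492 -0.074  0.099]
198 [ 0.487 -0.075  0.1  ] [ 0.489 -0.076  0.099] [ 0.492 -0.075  0.1  ]
202 [ 0.487 -0.078  0.098] [ 0.489 -0.078  0.097] [ 0.492 -0.078  0.097]
206 [ 0.487 -0.079  0.1  ] [ 0.489 -0.079  0.1  ] [ 0.492 -0.08   0.099]
210 [ 0.487 -0.081  0.1  ] [ 0.489 -0.082  0.098] [ 0.492 -0.081  0.1  ]
214 [ 0.486 -0.084  0.099] [ 0.489 -0.084  0.099] [ 0.491 -0.084  0.1  ]
218 [ 0.485 -0.1    0.062] [ 0.488 -0.1    0.062] [ 0.491 -0.101  0.062]
222 [ 0.485 -0.103  0.062] [ 0.488 -0.103  0.063] [ 0.491 -0.104  0.061]
226 [ 0.486 -0.097  0.083] [ 0.488 -0.098  0.081] [ 0.491 -0.097  0.085]
230 [ 0.486 -0.098  0.087] [ 0.488 -0.098  0.086] [ 0.491 -0.097  0.09 ]
234 [ 0.486 -0.098  0.092] [ 0.488 -0.098  0.092] [ 0.491 -0.096  0.096]
238 [ 0.486 -0.098  0.097] [ 0.488 -0.098  0.097] [ 0.491 -0.097  0.1  ]
2 [ 0.48025147 -0.13480392  0.07052771] [ 0.48160334 -0.13458924  0.07214222]
```

View pics/c5.png

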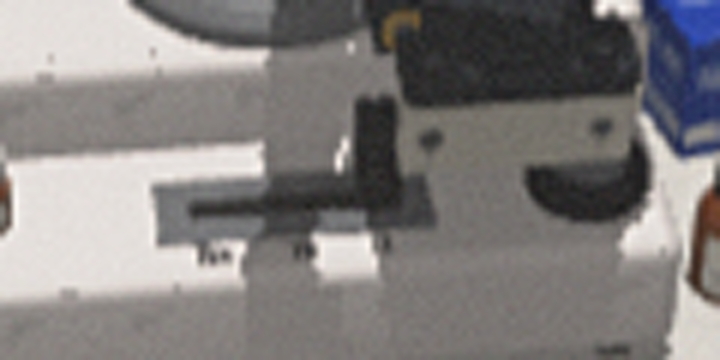

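The scene crop shows the lever (375,150) still open, with the gripper body over the deck. Wrist depth puts the finger's front face at y≈-0.098 and its tip at z≈0.080, behind the lever. I lower another 5 mm and push.

```bash
python3 -m pendant '[[[0,0.5,0,0,0,0,0],[-0.8,0.5,0,0,0,0,0],[-1.4,0.5,0,0,0,0,0],[-2,0.5,0,0,0,0,0],[-2.6,0.5,0,0,0,0,0],[-2.6,0.5,0,0,0,0,0]]]'
python3 - <<'E'
from m import *
W,s,d=wr()
for v in range(170,240,4): print(v,W[v,261].round(3))
E
```

```text
time: 5.45
tool_pos: [0.4887, -0.0816, 0.04]
tool_rot: [-1.571, 0.0, -1.614]
contact_force: [0.4, -0.1, 0.3]
opening: 0.0006
170 [ 0.491 -0.041  0.064]
174 [ 0.491 -0.044  0.063]
178 [ 0.49  -0.046  0.062]
182 [ 0.49  -0.049  0.062]
186 [ 0.49  -0.049  0.072]
190 [ 0.49  -0.049  0.08 ]
194 [ 0.49  -0.049  0.087]
198 [ 0.49  -0.048  0.095]
202 [ 0.49  -0.049  0.099]
206 [ 0.49  -0.051  0.1  ]
210 [ 0.49  -0.053  0.1  ]
214 [ 0.49  -0.056  0.097]
218 [ 0.49  -0.057  0.099]
222 [ 0.49  -0.059  0.1  ]
226 [ 0.49  -0.062  0.099]
230 [ 0.489 -0.071  0.082]
234 [ 0.489 -0.071  0.087]
238 [ 0.489 -0.071  0.092]
```

The lever has moved ahead of the finger, as expected when it snaps toward the first catch. I continue.

```bash
python3 -m pendant '[[[-0.8,0,0,0,0,0,0],[-1.6,0,0,0,0,0,0],[-2.2,0,0,0,0,0,0],[-2.8,0,0,0,0,0,0],[-3.4,0,0,0,0,0,0],[-3.6,0,0,0,0,0,0],[-3.6,0,0,0,0,0,0],[-3.6,0,0,0,0,0,0]]]'
python3 - <<'E'
from m import *
W,s,d=wr('pics/w6.png')
for v in range(170,240,4): print(v,W[v,261].round(3))
E
```

```text
time: 6.3
tool_pos: [0.4904, -0.0466, 0.0399]
tool_rot: [-1.571, 0.0, -1.615]
contact_force: [-0.5, -0.2, -0.1]
opening: 0.0007
170 [ 0.492 -0.006  0.062]
174 [ 0.492 -0.009  0.062]
178 [ 0.492 -0.011  0.062]
182 [ 0.492 -0.011  0.072]
186 [ 0.492 -0.011  0.081]
190 [ 0.492 -0.011  0.088]
194 [ 0.492 -0.011  0.096]
198 [ 0.492 -0.012  0.098]
202 [ 0.492 -0.014  0.099]
206 [ 0.492 -0.016  0.1  ]
210 [ 0.492 -0.018  0.099]
214 [ 0.492 -0.02   0.099]
218 [ 0.492 -0.022  0.1  ]
222 [ 0.491 -0.024  0.1  ]
226 [ 0.491 -0.036  0.076]
230 [ 0.491 -0.036  0.082]
234 [ 0.491 -0.036  0.088]
238 [ 0.491 -0.036  0.092]
```

View pics/w6.png

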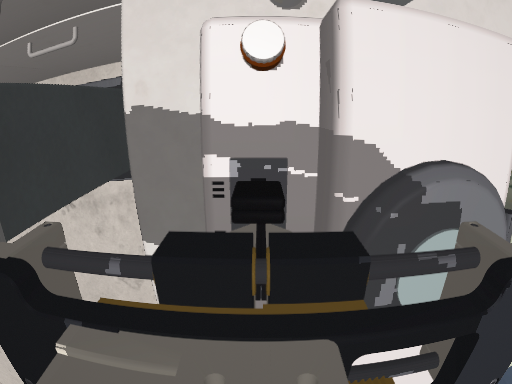

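The lever now stands beside the three-stroke tick (218,188) with its far face at y≈-0.011, where the end stop should put it. I follow up gently to seat it against the stop.

```bash
python3 -m pendant '[[[-0.5,0,0,0,0,0,0],[-0.9,0,0,0,0,0,0],[-1.1,0,0,0,0,0,0],[-1.25,0,0,0,0,0,0],[-1.25,0,0,0,0,0,0],[-1.25,0,0,0,0,0,0]]]'
python3 - <<'E'
from m import *
W,s,d=wr()
for v in range(182,240,4): print(v,W[v,261].round(3))
E
```

```text
time: 6.95
tool_pos: [0.4908, -0.0372, 0.04]
tool_rot: [-1.571, -0.005, -1.614]
contact_force: [-2.0, -15.8, -0.7]
opening: 0.0008
182 [ 0.492 -0.004  0.061]
186 [ 0.492 -0.007  0.061]
190 [ 0.492 -0.009  0.063]
194 [ 0.492 -0.011  0.063]
198 [ 0.492 -0.011  0.072]
202 [ 0.492 -0.011  0.079]
206 [ 0.492 -0.011  0.087]
210 [ 0.492 -0.011  0.091]
214 [ 0.492 -0.011  0.098]
218 [ 0.492 -0.013  0.099]
222 [ 0.492 -0.015  0.099]
226 [ 0.492 -0.016  0.1  ]
230 [ 0.492 -0.019  0.099]
234 [ 0.492 -0.021  0.099]
238 [ 0.492 -0.023  0.1  ]
```

It held at 15.8 N without moving (far face still at -0.011), so the lever is home on its stop. I back off, rise, and go above the button.

```bash
python3 -m pendant '[[[1,0,0,0,0,0,0],[1.6,-2,0,0,0,0,0],[1.6,-6,0,0,0,0,0],[5,-6,0,0,0,0,0],[9,-6,0,0,0,0,0],[12.2,-6,0,0,0,0,0],[12.2,-6,0,0,0,0,0],[12.2,-4,0,0,0,0,0],[12.2,-2,0,0,0,0,0],[12.2,-2,0,0,0,0,0],[12.2,-2,0,0,0,0,0]]]'
python3 - <<'E'
from m import *
W,s,d=wr('pics/w7.png')
for v in range(200,240,3): print(v,W[v,261].round(3))
q=W.reshape(-1,3);q=q[(q[:,2]>.093)&(q[:,2]<.104)&(q[:,0]>.47)&(q[:,0]<.506)&(q[:,1]>-.09)&(q[:,1]<.03)]
print('lever top',q.min(0),q.max(0))
E
```

```text
time: 8.1
tool_pos: [0.4855, -0.1555, 0.0601]
tool_rot: [-1.571, 0.0, -1.614]
contact_force: [0.2, 0.2, -0.2]
opening: 0.0006
200 [ 0.487 -0.137  0.073]
203 [ 0.486 -0.138  0.075]
206 [ 0.486 -0.139  0.078]
209 [ 0.486 -0.14   0.082]
212 [ 0.486 -0.141  0.083]
215 [ 0.486 -0.143  0.084]
218 [ 0.486 -0.145  0.084]
221 [ 0.486 -0.147  0.084]
224 [ 0.486 -0.149  0.084]
227 [ 0.486 -0.145  0.098]
230 [ 0.486 -0.145  0.102]
233 [ 0.486 -0.145  0.105]
236 [ 0.486 -0.145  0.109]
239 [ 0.486 -0.145  0.113]
lever top [ 0.47669086 -0.02604103  0.09308238] [ 0.50233982 -0.02004441  0.10154893]
```

View pics/w7.png

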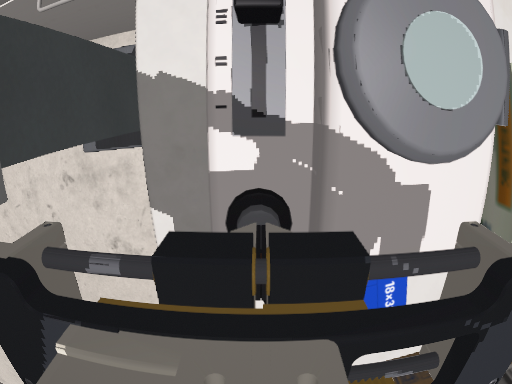

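The lever stays at the three-stroke tick, with its push face at y≈-0.026. The fingertip (z≈0.095) is centred over the cap, whose top is at about 0.083. I press in small steps.

```bash
python3 -m pendant '[[[0,0.6,0,0,0,0,0],[0,1.1,0,0,0,0,0],[0,1.5,0,0,0,0,0],[0,1.8,0,0,0,0,0],[0,2.0,0,0,0,0,0],[0,2.0,0,0,0,0,0]]]'
```

```text
time: 8.75
tool_pos: [0.4863, -0.1563, 0.043]
tool_rot: [-1.568, -0.001, -1.615]
contact_force: [-7.2, 4.1, 28.3]
opening: 0.0008
```

There are 28 N at the bottom, well above the 5 N spring, so it is on its stop. I release in steps and use the force profile to confirm the stroke.

```bash
python3 -m pendant '[[[0,0,0,0,0,0,0],[0,0,0,0,0,0,0],[0,-0.4,0,0,0,0,0],[0,-0.4,0,0,0,0,0]]]'; python3 -m pendant '[[[0,-0.2,0,0,0,0,0],[0,-0.2,0,0,0,0,0]]]'; python3 -m pendant '[[[0,-0.3,0,0,0,0,0],[0,-0.3,0,0,0,0,0]]]'; python3 -m pendant '[[[0,-0.3,0,0,0,0,0],[0,-0.3,0,0,0,0,0]]]'
```

```text
time: 9.15
tool_pos: [0.4861, -0.1562, 0.0449]
tool_rot: [-1.569, -0.001, -1.615]
contact_force: [0.4, 0.5, 3.8]
opening: 0.0003
time: 9.35
tool_pos: [0.486, -0.1562, 0.0462]
tool_rot: [-1.57, -0.0, -1.615]
contact_force: [2.1, 1.1, 3.2]
opening: 0.0004
time: 9.55
tool_pos: [0.4856, -0.1562, 0.049]
tool_rot: [-1.571, -0.0, -1.615]
contact_force: [1.2, 0.0, 2.3]
opening: 0.0003
time: 9.75
tool_pos: [0.4852, -0.1561, 0.0518]
tool_rot: [-1.572, 0.0, -1.615]
contact_force: [-0.8, 1.0, -0.6]
opening: 0.0003
```

The force falls from 3.8 to 2.3 to 0 N over about 6 mm, which is the button's spring stroke. I retract and check everything.

```bash
python3 -m pendant '[[[0,-4,0,0,0,0,0],[0,-8,0,0,0,0,0],[0,-12,0,0,0,0,0],[0,-12,0,0,0,0,0],[0,-12,0,0,0,0,0],[0,-12,0,0,0,0,0]]]'
python3 - <<'E'
from m import *
W,s,d=wr('pics/w8.png')
q=W.reshape(-1,3)
def b(n,zl,zh,y0,y1):
    p=q[(q[:,2]>zl)&(q[:,2]<zh)&(q[:,0]>.465)&(q[:,0]<.507)&(q[:,1]>y0)&(q[:,1]<y1)];print(n,len(p),p.min(0).round(4),p.max(0).round(4),np.median(p,0).round(4))
b('lever',.092,.104,-.09,.03);b('button',.078,.095,-.18,-.13);b('vial',.088,.098,.03,.08)
a=dict(np.load('scene0.npz'))['image'].astype(int);e=cam('scene')['image'];np.save('s.npy',e)
cv2.imwrite('pics/c8.png',np.hstack([cv2.resize(x[150:250,150:350,::-1].astype(np.uint8),(400,200)) for x in(a,e)]))
w=cv2.imread('pics/w8.png');cv2.imwrite('pics/f.png',np.vstack([cv2.imread('pics/c8.png'),np.hstack([w,np.zeros((384,288,3),np.uint8)])]))
E
```

```text
time: 10.35
tool_pos: [0.4845, -0.1557, 0.1704]
tool_rot: [-1.574, 0.001, -1.615]
contact_force: [0.8, 0.7, -0.5]
opening: 0.0002
lever 472 [ 0.4763 -0.0257  0.0922] [ 0.5031 -0.0108  0.1015] [ 0.4897 -0.0187  0.0991]
button 608 [ 0.4708 -0.1663  0.0781] [ 0.4975 -0.1391  0.0851] [ 0.484  -0.1519  0.0834]Traceback (most recent call last):
  File "<stdin>", line 6, in <module>
  File "<stdin>", line 5, in b
    return umr_minimum(a, axis, None, out, keepdims, initial, where)
ValueError: zero-size array to reduction operation minimum which has no identity
```

```bash
python3 - <<'E'
from h import *
a=np.load('top0.npz')['image'];e=cam('top')['image'];c=cam('scene')['image']
f=lambda x:cv2.resize(np.ascontiguousarray(x[...,::-1]),(400,267),interpolation=2)
cv2.imwrite('pics/f.png',np.vstack([np.hstack([f(a[140:240,170:350]),f(e[140:240,170:350])]),np.hstack([f(c[150:250,150:350]),f(c[150:250,150:350])*0])]))
E
```

```text
(no output)
```

View pics/f.png

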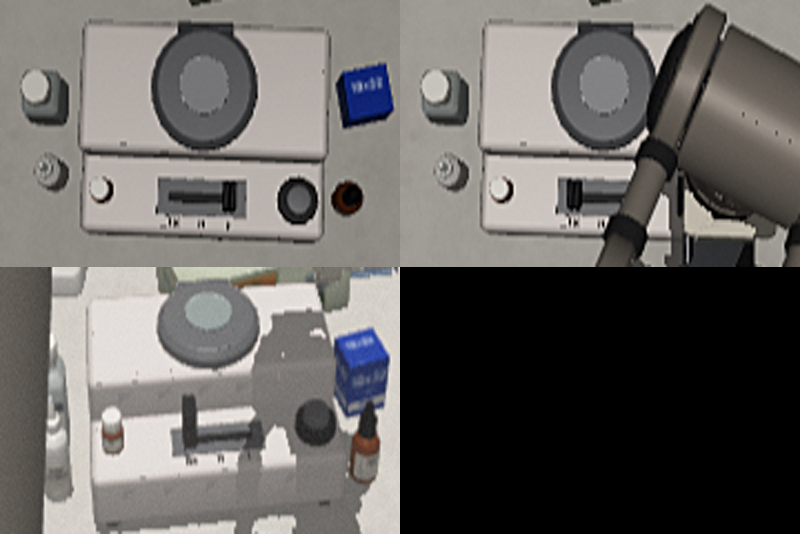

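The lever is at the three-stroke tick ((573,192) from above, (190,420) in the scene view) and the button is up. All the bottles, the vial and the carton are standing where they were, and the arm is clear.

```bash
python3 -c "from cell import robot;print(robot.hand_in())"
```

```text
the job is handed in; nothing more can be done
None
```

The lever is locked against its end stop, the start button was pressed once and is up again, and I handed the job in at about 10.5 s. No verdict was reported.

- **Lever:** I pushed it from behind with closed fingers through the first catch to the end. It didn't move under 15.8 N, and the last depth check put its travel at about 60 mm, beside the three-stroke tick.
- **Button:** I pressed until the force reached 28 N, then released in steps. The force dropped away over about 6 mm, which matches the button's stroke. The cap top is back at 0.083 m, as at the start.
- **Loose things:** In the last pictures the vial, dropper and stain bottle stand as in the first picture. The oil bottle and carton look undisturbed in the scene view, but the arm hid them from above.

**What disagreed or failed:**
- **Finger length:** the closed fingers measured about 33–35 mm shorter than the reported TCP. My first push passed over the lever without touching it, so I measured the real tip, went lower and pushed again.
- **First catch:** the lever's position there read about 24 mm instead of 30 mm, probably because it was still moving.
- **Vial depth check:** the last one failed because the vial was out of the wrist camera's view, so I relied on the pictures.

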